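# Run a locked board carriage home into its test socket

## Task

The circuit board on the bench slide has to be docked at its test socket. With the fingertips, press the red lock button on the carriage and keep it down while you push the carriage along the rail, in one go without letting it lock again on the way, until it is fully home against the blue end stop; then let the button spring back up so the carriage is locked there. Pick nothing up, do not touch the circuit board, and leave the pliers, flat tin and card packet where they are.

Things in the scene. Friction and masses are not known exactly. Their poses are not given: they have to be found in the camera images.
- slide_unit: Fixed slide, 110 (x) x 344 (y) x 12 mm aluminium base, two steel rods along y; dark end block at -y; blue end stop (46 mm high, beige test socket on it to 78 mm) at +y. Origin on the bench, midway between the blocks' inner faces (140 mm each way). The carriage is pushed to +y. z up; turned up to 0.5 rad from world axes.
- carriage (a joint): Travel of the grey carriage to the slide's +y, m: 0 at the dark block, 0.13 fully home at the blue stop; starts at 0 to 0.045. Its plate is 104 x 150 mm, upper face 50 mm above the bench, middle at slide y = -0.065 + travel. Unlocked it slides with about 1 N; locked, a pin holds it in notches every 10 mm (play 1 mm each way; until the pin drops in, up to 5 mm).
- lock_button (a joint): Travel of the red lock button straight down, in m: 0 when fully up (locked; up to 0.006 at the start if the pin rests on a tooth), 0.011 fully down. From 0.006 on the carriage is free; hold it at about 0.007 to 0.010. It takes about 3 N at the start of travel and 6 N fully down, and springs back when released.
- button_top (a point): Centre of the round top of the red lock button, diameter 30 mm, 67 mm above the bench when up, 17 mm above the carriage plate; it moves with the button and carriage. Axes as the slide's.
- push_tab (a point): Middle of the top edge of the orange push tab's face towards the button. The tab is an upright plate on the carriage, 60 mm wide across the rail, 8 mm thick, 30 mm tall (top 80 mm above the bench). The face looks to the slide's -y, 20 mm ahead (+y) of the button's centre; a fingertip on the button pushes against it. Axes as the slide's.
- board: Green circuit board 50 x 85 mm, with parts up to 24 mm tall, fixed on the carriage ahead of the push tab (its near edge 12 mm beyond the tab). Not to be touched. Origin under its middle.
- pliers: Blue-handled pliers 55 x 157 x 12 mm lying loose on the far side of the slide. Origin under the middle.
- flat_tin: Square olive-brown flat tin, 89 x 89 x 26 mm, loose on the robot's side of the slide. Origin under the middle.
- card_packet: White card box 50 x 86 x 24 mm, loose on the robot's side of the slide. Origin under the middle.

How it is judged (in metres and radians):
On the way, in this order (a step that is already met when the one before it is completed fails the run):
1. the lock button is pressed with the fingers, the carriage not yet home (value of joint lock_button above 0.005 m and value of joint carriage below 0.12 m and contact force between the fingers and lock_button above 0.5 N), for 0.1 s.
2. the carriage reaches the end stop with the button still held down (value of joint carriage above 0.127 m and value of joint lock_button above 0.004 m), for 0.1 s.
At the end, for the whole second after the job is handed in: The carriage is within 3 mm of its end stop, the lock button is back up (within 1.5 mm), and the pliers, flat tin and card packet are within 20 mm of where they were (value of joint carriage above 0.127 m and value of joint lock_button below 0.0015 m and distance of each of pliers, flat_tin, card_packet from where it was at the start of the episode below 0.02 m); the robot touches nothing.
It fails at once if the carriage is let lock again on the way (more than 20 mm from its start and 15 mm or more short of the stop with the button up) (distance of push_tab from where it was at the start of the episode above 0.02 m and value of joint carriage below 0.115 m and value of joint lock_button below 0.003 m).
It fails at once if the robot touches the circuit board (contact force between any of the fingers, the arm and board above 1 N).
It fails at once if the pliers, flat tin or card packet is lifted or moved by more than 20 mm (distance of any of pliers, flat_tin, card_packet from where it was at the start of the episode above 0.02 m).
It also fails if it takes over 40 s, if anything falls off the work surface, if the arm or the gripper's body presses on something with over 40 N, if the wrist force passes 120 N, or if a joint passes its speed limit or range.

## Robot

A 7-joint arm with a two-finger parallel gripper is mounted at the origin on a cart in front of the work surface, level with it; the furniture and walls round the work are solid. World frame = base frame: x ahead of the robot, y to its left, z up, the work surface at z = 0. Lengths are in mm, angles in rad, forces in N, time in s.
With the tool pointing down it reaches from about 425 to 1025 mm from the base axis. Payload 9.4 kg.
Tool frame: the origin (TCP) lies midway between the tips of the shut fingers; the grasp point (between the pads) lies 19 mm behind it; z points along the fingers, y is the line along which they close (so a half turn about z gives the same grasp; the last joint's range is limited). The gripper opens to 93 mm and grips with 3 to 60 N. Pads are 15 mm wide; open, the fingers measure 128 mm over their backs; the gripper's body (75 mm by 188 mm) begins 65 mm behind the grasp point.
Start: joints at [-1.198, 0.599, -0.003, 1.599, 0.002, 0.943, -0.08], TCP at [315.225, 652.884, 183.918] pointing down, gripper open.
Joint ranges: [-2.57, 2.57], [-0.35, 1.97], [-1.29, 1.29], [0.11, 2.56], [-1.05, 4.19], [0.11, 1.86], [-2.63, 2.63]. Speed limits (rad/s): [2.22, 2.22, 3.01, 3.01, 3.14, 3.14, 3.14].

## Interface

Orientations are given as a 3x3 rotation matrix whose columns are the frame's x, y, z axes.
In Python, from plant import status, eyes, robot gives the robot as it stands. The module is installed in compiled form; this text tells all that it offers.
- The arm moves only by the tool step_arm, never from a script. Its argument "deltas" is a list of rows, each an object of numbers: "dx", "dy", "dz": the shift along the world's x, y, z in mm; "roll": the turn about the world's z in rad; "gripper": the gripper command: -1 is fully open, 1 is shut, values between are in proportion. A call has 1 to 12 rows; each row is the pose to reach, as a shift and turn from the pose commanded when the call began; what a row does not reach only later rows make up. A row lasts 1/8 s, in which the tool goes at most 62.5 mm and 10.7 degrees, less where a joint would pass 70% of its speed; a pose out of reach is approached as far as the arm can. A call with a gripper value outside its range is refused whole. The fingers move at their own pace and stop on an object; "squeeze" is the grip in N (left out, the last holds). Time passes only in rows, so rows that repeat a pose let the fingers close. It gives the time, the measured TCP pose, the force, the opening and the grip force at its end, in the units of the state.
- status.get_obs(): the state, without advancing time (a new reading comes with each control period).
- eyes.get_image(name): name is "side" or "top" or "wrist"; returns a dict with "image" (480x640x3 uint8, red, green, blue), "K" (3x3 intrinsics, pixels), "k1" (the pictures are not rectified: a ray, as slopes to the right and down, at radius r is drawn at 1 + k1 r^2 times it, then the intrinsics apply), "xyz" and "attitude" of the camera in the world; the wrist camera has in their place "T_tool_cam" (4x4, takes a point from camera to tool coordinates, whose origin is the TCP and whose axes are the flange's). Camera axes: x right, y down, z forward; pixel columns grow to the right and rows downward; lengths in mm; the calibration is good to about 2 mm. A picture is of the moment at which its call begins: read the wrist's pose just before it. There is no depth.
- robot.close_job(): hands the job in; it is judged then, once.
The state is a dict: "clock": time; "qpos": joint angles; "qvel": joint speeds; "joint_efforts": joint torques, N m; "ee_pos": TCP position; "tcp_rot": TCP orientation; "wrist_force": force on the tool from outside, world axes, zero at the start; "ft_torque": the same for the moment, N m; "gripper_width": opening from 0.0 (shut) to 1.0 (fully open); "gripper_force": force on a finger pad.
Only numpy, scipy, OpenCV 4.12 (cv2) and the standard library are available. Lean on these libraries where they do the work, as an engineer would, in place of code of your own. Each camera call takes 0.05 s, during which the arm holds its last target. There are 200 camera calls.

## Working session

There is one attempt and no reset: what is moved stays moved. The work goes in short steps, Python scripts to look and compute and a tool call to move; the robot and the scene stay as the last step left them, time stands still between calls to the robot, and variables do not carry over. Pictures are saved under pics/ and viewed, at most 10 in all, crops included, and the job is handed in when it is done.

Besides the shell and the picture viewer there is one more tool, called after "Request:" in YAML: its name, and indented under it one key for each argument. step_arm: Moves the arm, as the interface text tells. Its arguments: {"type":"object","properties":{"deltas":{"type":"array"},"squeeze":{"type":"number"}},"required":["deltas"]}

```bash
mkdir -p pics; cat > h.py <<'E'
import numpy as np, cv2
from plant import status, eyes, robot
def get(name):
    s=status.get_obs(); d=eyes.get_image(name)
    if 'T_tool_cam' in d:
        T=np.array(d['T_tool_cam']); R=np.array(s['tcp_rot']); d['R']=R@T[:3,:3]; d['p']=np.array(s['ee_pos'])+R@T[:3,3]
    else: d['R']=np.array(d['attitude']); d['p']=np.array(d['xyz'])
    return d
def ray(d,uv):
    K=np.array(d['K']); k=d['k1']
    D=np.array([k,0,0,0],float)
    q=cv2.undistortPoints(np.array(uv,float).reshape(-1,1,2),K,D)[:,0]
    return np.c_[q,np.ones(len(q))]@d['R'].T
def onplane(d,uv,z):
    r=ray(d,uv); return d['p']+r*((z-d['p'][2])/r[:,2])[:,None]
def cross(d1,u1,d2,u2):
    a=ray(d1,[u1])[0];b=ray(d2,[u2])[0]; a/=np.linalg.norm(a); b/=np.linalg.norm(b)
    t=np.linalg.lstsq(np.c_[a,-b],d2['p']-d1['p'],rcond=None)[0]
    P,Q=d1['p']+a*t[0],d2['p']+b*t[1]; return (P+Q)/2,np.linalg.norm(P-Q)
E
python3 - <<'E'
from h import *
s=status.get_obs(); print({k:np.round(v,3).tolist() for k,v in s.items()})
for n in ('top','side'):
    d=get(n); cv2.imwrite(f'pics/{n}0.png',d['image'][:,:,::-1]); print(n,d['p'],d['R'].round(2).tolist(),d['k1'],np.array(d['K']).tolist())
E
```

```text
{'clock': 0.0, 'qpos': [-1.198, 0.6, -0.003, 1.6, 0.002, 0.943, -0.08], 'qvel': [0.002, -0.0, 0.001, 0.001, 0.001, -0.0, -0.0], 'joint_efforts': [-0.001, -76.508, 1.497, -25.236, -0.052, 0.017, 0.0], 'ee_pos': [315.037, 652.369, 183.057], 'tcp_rot': [[-0.901, 0.435, -0.001], [0.435, 0.901, -0.001], [-0.0, -0.002, -1.0]], 'wrist_force': [0.334, 0.656, 0.071], 'ft_torque': [-0.068, 0.075, 0.024], 'gripper_force': 0.0, 'gripper_width': 1.002}
top [386.00513354  83.56802389 907.53322367] [[0.08, -0.98, 0.2], [-1.0, -0.07, 0.02], [0.0, -0.2, -0.98]] -0.06684564505961937 [[480.25040463847176, 0.0, 318.73710686606296], [0.0, 480.25040463847176, 244.8419732218135], [0.0, 0.0, 1.0]]
side [ 307.95748024 -793.97254287  490.18075245] [[0.97, -0.12, 0.23], [-0.26, -0.4, 0.88], [-0.02, -0.91, -0.42]] -0.009677105329031217 [[594.9421942500898, 0.0, 309.2264709740102], [0.0, 594.9421942500898, 225.58210032484533], [0.0, 0.0, 1.0]]
```

View pics/top0.png

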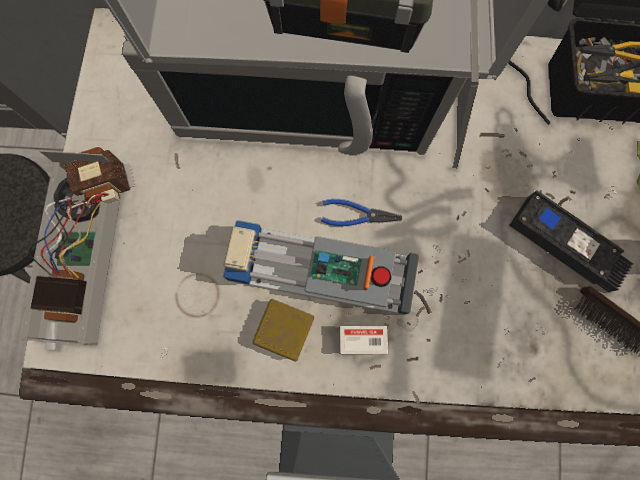

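View pics/side0.png

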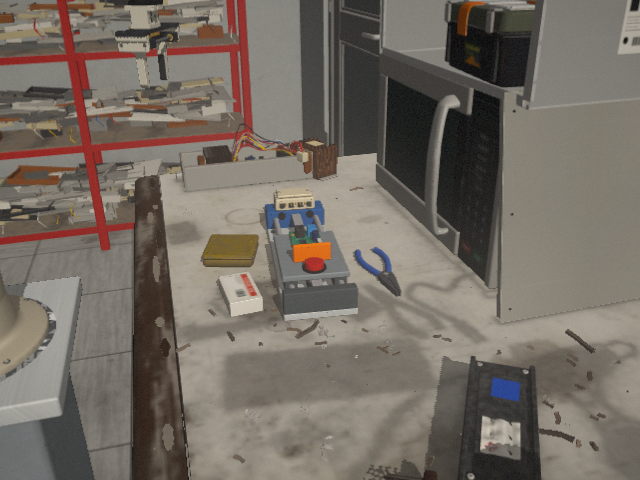

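The top view shows the red button at about (381,276), the orange tab at (369,272) and the blue stop at (238,250). The pliers are on the far side, with the tin and packet on the near side. In the side view the button is at about (315,266).

```bash
cat >> h.py <<'E'
def blob(d,lo,hi,box=None):
    h=cv2.cvtColor(d['image'],cv2.COLOR_RGB2HSV); m=cv2.inRange(h,lo,hi)
    if box is not None:
        k=np.zeros_like(m); x0,y0,x1,y1=box; k[y0:y1,x0:x1]=1; m=m*k
    n,_,st,c=cv2.connectedComponentsWithStats(m); i=1+np.argmax(st[1:,4]); return c[i],st[i],(_==i)
E
python3 - <<'E'
from h import *
t=get('top'); s=get('side')
def red(d,box):
    im=d['image'].copy(); h=cv2.cvtColor(im,cv2.COLOR_RGB2HSV); h[:,:,0]=(h[:,:,0].astype(int)+90)%180; e=dict(d)
    m=cv2.inRange(h,(84,150,60),(95,255,255)); k=np.zeros_like(m);x0,y0,x1,y1=box;k[y0:y1,x0:x1]=1;m*=k
    n,l,st,c=cv2.connectedComponentsWithStats(m); i=1+np.argmax(st[1:,4]); return c[i],st[i]
bt,st=red(t,(360,255,410,300)); print('btn top',bt,st, onplane(t,[bt],67))
bs,ss=red(s,(290,250,345,280)); print('btn side',bs,ss, onplane(s,[bs],65))
print('tri',cross(t,bt,s,bs))
def show(n,d,lo,hi,box,z):
    c,st,m=blob(d,lo,hi,box); v,u=np.nonzero(m); pts=np.c_[u,v].astype(np.float32)
    r=cv2.boxPoints(cv2.minAreaRect(pts)); print(n,c,st,'\n',onplane(d,[c],z).round(1),'\n',onplane(d,r,z).round(1).tolist())
show('tab',t,(6,170,120),(18,255,255),(355,250,385,300),80)
show('blue',t,(100,120,60),(120,255,255),(215,210,265,295),46)
show('pliers',t,(100,120,60),(125,255,255),(310,190,375,230),6)
show('tin',t,(18,100,40),(32,255,255),(240,290,320,370),26)
show('card',t,(0,0,190),(180,40,255),(335,320,392,358),24)
show('beige',t,(12,40,120),(28,140,255),(215,215,265,295),78)
show('blueS',s,(100,120,60),(120,255,255),(255,195,335,240),46)
E
```

```text
btn top [381.02553191 275.55319149] [373 267  17  18 235] [[513.22963711 -17.24709408  67.        ]]
btn side [314.12442396 263.58064516] [305 257  19  14 217] [[508.93212494 -33.62400187  65.        ]]
tri (array([513.90274168, -18.33590657,  56.51991057]), np.float64(1.830843907603786))
tab [368.76470588 271.875     ] [365 256   9  33 136] 
 [[516.1   6.   80. ]] 
 [[488.0, 12.6, 80.0], [545.1, 6.4, 80.0], [544.4, -1.0, 80.0], [487.3, 5.2, 80.0]]
blue [238.11764706 274.74632353] [224 262  30  22 272] 
 [[498.4 238.5  46. ]] 
 [[492.2, 265.5, 46.0], [530.8, 260.4, 46.0], [522.6, 212.3, 46.0], [484.2, 217.8, 46.0]]
pliers [345.41414141 221.71212121] [322 217  48   9 198] 
 [[622.4  49.5   6. ]] 
 [[626.3, 95.4, 6.0], [635.4, 4.5, 6.0], [620.3, 3.3, 6.0], [611.3, 93.9, 6.0]]
tin [283.14180718 329.62429745] [ 253  300   61   61 2313] 
 [[407.4 149.8  26. ]] 
 [[378.7, 204.4, 26.0], [462.4, 179.4, 26.0], [436.3, 95.5, 26.0], [353.6, 121.6, 26.0]]
card [362.84405671 341.61504907] [340 326  48  28 917] 
 [[396.8   4.3  24. ]] 
 [[421.7, 47.4, 24.0], [427.9, -38.0, 24.0], [379.7, -40.4, 24.0], [373.6, 44.2, 24.0]]
beige [240.10612855 240.03363229] [ 215  215   50   56 1338] 
 [[556.2 236.   78. ]] 
 [[598.5, 286.1, 78.0], [605.0, 198.2, 78.0], [506.0, 188.5, 78.0], [499.5, 274.2, 78.0]]
blueS [298.00324675 219.94805195] [279 209  38  28 308] 
 [[533.7 169.9  46. ]] 
 [[507.7, 219.9, 46.0], [576.5, 212.6, 46.0], [548.7, 97.3, 46.0], [486.6, 104.8, 46.0]]
```

Button is near (513,-17), with slide +y close to world +y (yaw about -0.11). I'll move above it with the fingers shut and the tool turned, then check with the wrist camera.

Request:
step_arm:
  deltas:
    - {"dx": 10,"dy": -50,"dz": 20,"roll": -0.1,"gripper": 1}
    - {"dx": 25,"dy": -110,"dz": 40,"roll": -0.2,"gripper": 1}
    - {"dx": 45,"dy": -170,"dz": 40,"roll": -0.3,"gripper": 1}
    - {"dx": 60,"dy": -230,"dz": 40,"roll": -0.4,"gripper": 1}
    - {"dx": 80,"dy": -290,"dz": 40,"roll": -0.5,"gripper": 1}
    - {"dx": 95,"dy": -350,"dz": 40,"roll": -0.6,"gripper": 1}
    - {"dx": 115,"dy": -410,"dz": 40,"roll": -0.7,"gripper": 1}
    - {"dx": 130,"dy": -470,"dz": 40,"roll": -0.8,"gripper": 1}
    - {"dx": 150,"dy": -530,"dz": 40,"roll": -0.9,"gripper": 1}
    - {"dx": 165,"dy": -590,"dz": 40,"roll": -1.05,"gripper": 1}
    - {"dx": 185,"dy": -640,"dz": 40,"roll": -1.15,"gripper": 1}
    - {"dx": 190,"dy": -680,"dz": 40,"roll": -1.23,"gripper": 1}
  squeeze: 10

```text
clock: 1.7
ee_pos: [506.1, -29.6, 224.1]
tcp_rot: [[0.113, 0.994, 0.001], [0.994, -0.113, -0.001], [-0.0, 0.001, -1.0]]
wrist_force: [0.4, 0.3, -0.1]
gripper_width: 0.008
gripper_force: 0.0
```

Request:
step_arm:
  deltas:
    - {"gripper": 1}
    - {"gripper": 1}
    - {"gripper": 1}
    - {"gripper": 1}

```text
$.deltas[0]: bad value
```

```bash
python3 - <<'E'
from h import *
s=status.get_obs(); print({k:np.round(v,3).tolist() for k,v in s.items()})
d=get('wrist'); cv2.imwrite('pics/w1.png',d['image'][:,:,::-1]); print(d['p'],d['R'].round(2).tolist())
np.save('w1.npy',d,allow_pickle=True)
E
```

```text
{'clock': 1.7, 'qpos': [-0.394, 0.305, 0.444, 2.065, -0.179, 0.806, 0.043], 'qvel': [0.474, 0.08, 0.214, -0.065, -0.127, 0.045, 0.137], 'joint_efforts': [-2.783, -46.551, 4.332, -21.903, 0.209, -0.037, -0.102], 'ee_pos': [506.11, -29.63, 224.101], 'tcp_rot': [[0.113, 0.994, 0.001], [0.994, -0.113, -0.001], [-0.0, 0.001, -1.0]], 'wrist_force': [0.381, 0.293, -0.15], 'ft_torque': [-0.011, 0.095, -0.024], 'gripper_force': 0.0, 'gripper_width': 0.008}
[512.76107458  34.99155298 425.42827956] [[0.99, -0.11, -0.03], [-0.11, -0.96, -0.24], [0.0, 0.24, -0.97]]
```

View pics/w1.png

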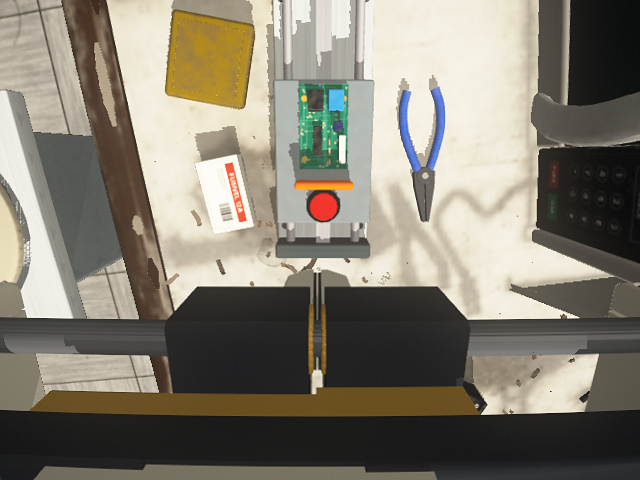

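The wrist view shows the button at (323,207), the tab at (324,185) and the slide almost vertical in the image, so the tool is aligned. Now a precise measurement.

```bash
python3 - <<'E'
from h import *
d=get('wrist'); d=get('wrist'); print(d['p'],status.get_obs()['ee_pos'].__str__())
h=cv2.cvtColor(d['image'],cv2.COLOR_RGB2HSV); h[:,:,0]=(h[:,:,0].astype(int)+90)%180
m=cv2.inRange(h,(84,180,100),(95,255,255)); m[:180]=0;m[240:]=0;m[:,:295]=0;m[:,350:]=0
c=max(cv2.findContours(m,0,2)[0],key=cv2.contourArea); (u,v),r=cv2.minEnclosingCircle(c); print('btn px',u,v,r)
for z in (67,61): print(z,onplane(d,[[u,v],[u+r,v],[u-r,v]],z).round(1).tolist())
c,st,mm=blob(d,(6,170,120),(20,255,255),(285,170,365,200)); vv,uu=np.nonzero(mm)
b=cv2.boxPoints(cv2.minAreaRect(np.c_[uu,vv].astype(np.float32))); print('tab',c,st,onplane(d,b,80).round(1).tolist())
# plate side edges: rows 100..220, gradient near u 275 and 372
g=cv2.cvtColor(d['image'],cv2.COLOR_RGB2GRAY).astype(float); gx=np.abs(cv2.Sobel(g,cv2.CV_64F,1,0,ksize=5))
for lo,hi in((266,286),(362,382)):
    rows=np.arange(95,215,3); us=[lo+np.argmax(gx[r,lo:hi]) for r in rows]
    P=onplane(d,np.c_[us,rows],50); f=cv2.fitLine(P[:,:2].astype(np.float32),cv2.DIST_HUBER,0,.01,.01).ravel(); print('edge',f, 'yaw',-np.arctan(f[0]/f[1]))
E
```

```text
[512.36334518  33.08974062 425.40394022] [505.19053261 -29.14395748 223.95191183]
btn px 323.5 204.0 13.865524291992188
67 [[513.7, -19.3, 67.0], [528.2, -21.0, 67.0], [499.1, -17.6, 67.0]]
61 [[513.7, -20.2, 61.0], [528.4, -21.9, 61.0], [498.9, -18.4, 61.0]]
tab [323.58745247 182.21863118] [295 178  59  10 526] [[488.3, 11.9, 80.0], [545.8, 5.2, 80.0], [545.0, -3.7, 80.0], [487.1, 3.0, 80.0]]
edge [4.4171218e-02 9.9902397e-01 4.6632913e+02 3.6128304e+01] yaw -0.044185594
edge [1.03184134e-01 9.94662285e-01 5.72267700e+02 3.74407883e+01] yaw -0.10336811
```

Button is at (513.8,-19.5) with radius 14.6 mm, and the tab face is 20 mm ahead of it at yaw -0.11, which matches the sizes given. I'll descend to just above, about 9 mm ahead of the button's centre.

Request:
step_arm:
  deltas:
    - {"dx": 5,"dy": 9,"dz": -40,"roll": 0,"gripper": 1}
    - {"dx": 9.5,"dy": 16.5,"dz": -80,"roll": 0,"gripper": 1}
    - {"dx": 9.5,"dy": 16.5,"dz": -115,"roll": 0,"gripper": 1}
    - {"dx": 9.5,"dy": 16.5,"dz": -135,"roll": 0,"gripper": 1}
    - {"dx": 9.5,"dy": 16.5,"dz": -135,"roll": 0,"gripper": 1}
    - {"dx": 9.5,"dy": 16.5,"dz": -135,"roll": 0,"gripper": 1}

```text
clock: 2.6
ee_pos: [515.0, -9.9, 89.6]
tcp_rot: [[0.108, 0.994, 0.001], [0.994, -0.108, 0.0], [0.0, 0.001, -1.0]]
wrist_force: [-0.1, 0.2, 0.2]
gripper_width: 0.006
gripper_force: 0.0
```

```bash
python3 - <<'E'
from h import *
s=status.get_obs(); print({k:np.round(s[k],2).tolist() for k in('clock','ee_pos','wrist_force','gripper_width')})
d=get('wrist'); cv2.imwrite('pics/w2.png',cv2.resize(d['image'][120:360,180:480,::-1],None,fx=2,fy=2))
E
```

```text
{'clock': 2.6, 'ee_pos': [515.02, -9.89, 89.55], 'wrist_force': [-0.12, 0.23, 0.19], 'gripper_width': 0.01}
```

View pics/w2.png

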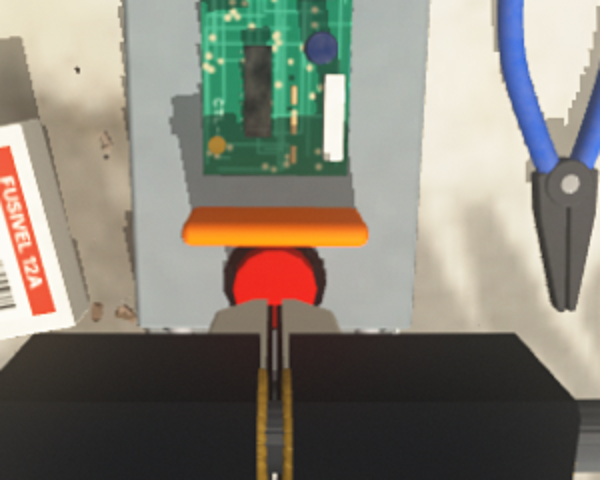

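The fingers are centred over the button at crop (275,300), clear of the tab at crop (275,228). Pressing now.

Request:
step_arm:
  deltas:
    - {"dx": 0,"dy": 0,"dz": -10,"roll": 0,"gripper": 1}
    - {"dx": 0,"dy": 0,"dz": -17,"roll": 0,"gripper": 1}
    - {"dx": 0,"dy": 0,"dz": -21,"roll": 0,"gripper": 1}
    - {"dx": 0,"dy": 0,"dz": -24,"roll": 0,"gripper": 1}
    - {"dx": 0,"dy": 0,"dz": -24,"roll": 0,"gripper": 1}
    - {"dx": 0,"dy": 0,"dz": -24,"roll": 0,"gripper": 1}

```text
clock: 3.4
ee_pos: [514.8, -10.7, 65.0]
tcp_rot: [[0.109, 0.994, 0.0], [0.994, -0.109, -0.0], [-0.0, 0.0, -1.0]]
wrist_force: [-0.3, 0.6, 0.5]
gripper_width: 0.005
gripper_force: 0.0
```

Request:
step_arm:
  deltas:
    - {"dx": 0,"dy": 0,"dz": -2,"roll": 0,"gripper": 1}
    - {"dx": 0,"dy": 0,"dz": -3,"roll": 0,"gripper": 1}
    - {"dx": 0,"dy": 0,"dz": -3,"roll": 0,"gripper": 1}
    - {"dx": 0,"dy": 0,"dz": -3,"roll": 0,"gripper": 1}

```text
clock: 3.9
ee_pos: [514.7, -10.6, 61.9]
tcp_rot: [[0.109, 0.994, 0.0], [0.994, -0.109, -0.0], [-0.0, 0.0, -1.0]]
wrist_force: [-0.0, -0.0, -0.0]
gripper_width: 0.003
gripper_force: 0.0
```

Request:
step_arm:
  deltas:
    - {"dx": 0,"dy": 0,"dz": -2,"roll": 0,"gripper": 1}
    - {"dx": 0,"dy": 0,"dz": -2,"roll": 0,"gripper": 1}
    - {"dx": 0,"dy": 0,"dz": -2,"roll": 0,"gripper": 1}

```text
clock: 4.28
ee_pos: [514.7, -10.6, 59.9]
tcp_rot: [[0.109, 0.994, -0.0], [0.994, -0.109, -0.0], [-0.0, -0.0, -1.0]]
wrist_force: [0.1, 0.5, 0.5]
gripper_width: 0.005
gripper_force: 0.0
```

No force yet at 59.9 mm, so I'll look before going lower.

```bash
python3 - <<'E'
from h import *
w=get('wrist'); s=get('side')
a=cv2.resize(w['image'][150:330,220:420,::-1],(400,360),interpolation=2); b=cv2.resize(s['image'][200:320,250:370,::-1],(400,400),interpolation=2)
cv2.imwrite('pics/ws3.png',np.hstack([a,b[:360]]))
E
```

```text
(no output)
```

View pics/ws3.png

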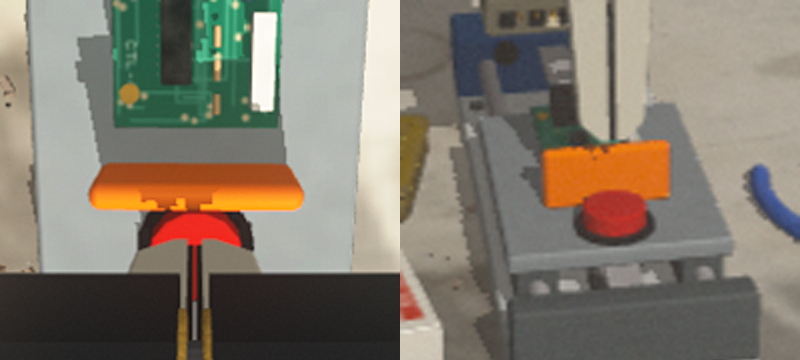

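The side view shows the fingertip at crop (610,140), about pixel (313,242), level with the tab's top edge and not on the button. The wrist view still has it over the button. I'll work out the tip's real position from both views.

```bash
python3 - <<'E'
from h import *
s=get('side'); w=get('wrist'); t=get('top'); o=status.get_obs(); print(o['clock'],o['ee_pos'],o['wrist_force'])
def proj(d,P): 
    r=cv2.Rodrigues(d['R'].T)[0]; return cv2.projectPoints(np.array(P,float),r,-d['R'].T@d['p'],np.array(d['K']),np.array([d['k1'],0,0,0.]))[0][:,0].round(1).tolist()
e=np.array(o['ee_pos'])
P=[e+[0,0,z] for z in(0,10,20,30,40)]
for n,d in(('side',s),('wrist',w),('top',t)): print(n,proj(d,P)); print('  btn, tab top',proj(d,[[513.8,-19.5,67],[515.9,.5,80]]))
for y in (-10,0,5,10,20):
    r=ray(s,[[313,242]])[0]; k=(y-s['p'][1])/r[1]; print(y,(s['p']+k*r).round(1))
a=cv2.resize(t['image'][225:345,290:430,::-1],(560,480),interpolation=2); cv2.imwrite('pics/t4.png',a)
E
```

```text
4.525 [514.76927607 -10.61238084  59.94955175] [ 0.05653659  0.95087419 -1.08286543]
side [[313.9, 259.1], [313.8, 253.4], [313.7, 247.5], [313.6, 241.7], [313.5, 235.7]]
  btn, tab top [[314.8, 257.7], [312.5, 244.3]]
wrist [[317.6, 262.1], [317.7, 267.3], [317.7, 273.1], [317.7, 279.4], [317.8, 286.5]]
  btn, tab top [[317.6, 279.8], [317.6, 254.0]]
top [[376.9, 275.0], [377.5, 274.2], [378.2, 273.4], [378.9, 272.5], [379.6, 271.6]]
  btn, tab top [[382.3, 275.3], [371.9, 272.2]]
-10 [514.  -10.   89.2]
0 [516.6   0.   84.1]
5 [517.9   5.   81.5]
10 [519.2  10.   79. ]
20 [521.8  20.   73.8]
```

View pics/t4.png

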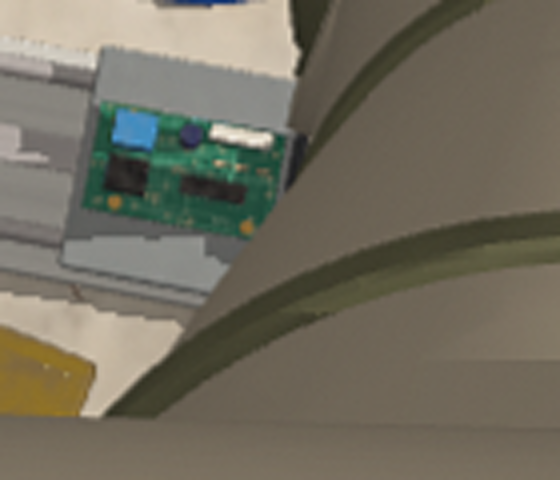

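Both views put the real fingertips about 28 mm above the reported TCP, at z of about 88, which explains the missing contact. I'll keep lowering in small steps and watch the force.

Request:
step_arm:
  deltas:
    - {"dx": 0,"dy": 0,"dz": -3,"roll": 0,"gripper": 1}
    - {"dx": 0,"dy": 0,"dz": -6,"roll": 0,"gripper": 1}
    - {"dx": 0,"dy": 0,"dz": -9,"roll": 0,"gripper": 1}
    - {"dx": 0,"dy": 0,"dz": -12,"roll": 0,"gripper": 1}
    - {"dx": 0,"dy": 0,"dz": -12,"roll": 0,"gripper": 1}

```text
clock: 5.15
ee_pos: [514.6, -10.7, 47.6]
tcp_rot: [[0.109, 0.994, -0.001], [0.994, -0.109, -0.0], [-0.0, -0.001, -1.0]]
wrist_force: [0.2, 0.0, -0.2]
gripper_width: 0.008
gripper_force: 0.0
```

```bash
python3 - <<'E'
from h import *
s=get('side'); w=get('wrist'); o=status.get_obs(); print(o['ee_pos'],o['wrist_force'])
a=cv2.resize(w['image'][150:330,220:420,::-1],(400,360),interpolation=2); b=cv2.resize(s['image'][200:320,250:370,::-1],(400,400),interpolation=2)
cv2.imwrite('pics/ws5.png',np.hstack([a,b[:360]]))
E
```

```text
[514.73775274 -10.67373253  47.88532398] [-0.16708138  1.19803506  0.78237319]
```

View pics/ws5.png

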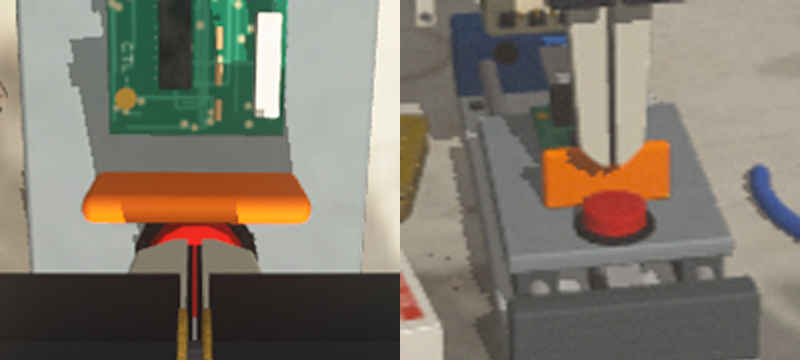

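The fingertip is now in front of the tab, at crop (610,165), and about 10 mm above the button. Its real height is about 76, so the offset is 29 mm. Continuing down.

Request:
step_arm:
  deltas:
    - {"dx": 0,"dy": 0,"dz": -3,"roll": 0,"gripper": 1}
    - {"dx": 0,"dy": 0,"dz": -6,"roll": 0,"gripper": 1}
    - {"dx": 0,"dy": 0,"dz": -9,"roll": 0,"gripper": 1}
    - {"dx": 0,"dy": 0,"dz": -11,"roll": 0,"gripper": 1}
    - {"dx": 0,"dy": 0,"dz": -11,"roll": 0,"gripper": 1}
    - {"dx": 0,"dy": 0,"dz": -11,"roll": 0,"gripper": 1}

```text
clock: 6.0
ee_pos: [514.7, -10.6, 36.9]
tcp_rot: [[0.109, 0.994, 0.0], [0.994, -0.109, -0.0], [-0.0, 0.0, -1.0]]
wrist_force: [-0.3, 0.6, 0.2]
gripper_width: 0.001
gripper_force: 0.0
```

Request:
step_arm:
  deltas:
    - {"dx": 0,"dy": 0,"dz": -1,"roll": 0,"gripper": 1}
    - {"dx": 0,"dy": 0,"dz": -2,"roll": 0,"gripper": 1}
    - {"dx": 0,"dy": 0,"dz": -2,"roll": 0,"gripper": 1}
    - {"dx": 0,"dy": 0,"dz": -2,"roll": 0,"gripper": 1}

```text
clock: 6.5
ee_pos: [514.7, -10.6, 34.9]
tcp_rot: [[0.109, 0.994, -0.0], [0.994, -0.109, -0.0], [-0.0, -0.0, -1.0]]
wrist_force: [0.4, -0.6, 0.6]
gripper_width: 0.003
gripper_force: 0.0
```

Request:
step_arm:
  deltas:
    - {"dx": 0,"dy": 0,"dz": -1,"roll": 0,"gripper": 1}
    - {"dx": 0,"dy": 0,"dz": -2,"roll": 0,"gripper": 1}
    - {"dx": 0,"dy": 0,"dz": -2,"roll": 0,"gripper": 1}
    - {"dx": 0,"dy": 0,"dz": -2,"roll": 0,"gripper": 1}

```text
clock: 7.0
ee_pos: [514.7, -10.7, 32.9]
tcp_rot: [[0.109, 0.994, -0.0], [0.994, -0.109, -0.0], [-0.0, -0.0, -1.0]]
wrist_force: [-0.0, -0.1, -0.5]
gripper_width: 0.006
gripper_force: 0.0
```

Request:
step_arm:
  deltas:
    - {"dx": 0,"dy": 0,"dz": -1,"roll": 0,"gripper": 1}
    - {"dx": 0,"dy": 0,"dz": -2,"roll": 0,"gripper": 1}
    - {"dx": 0,"dy": 0,"dz": -2,"roll": 0,"gripper": 1}
    - {"dx": 0,"dy": 0,"dz": -2,"roll": 0,"gripper": 1}

```text
clock: 7.5
ee_pos: [514.7, -10.6, 30.9]
tcp_rot: [[0.109, 0.994, 0.0], [0.994, -0.109, -0.0], [-0.0, 0.0, -1.0]]
wrist_force: [0.7, 0.6, 0.5]
gripper_width: 0.007
gripper_force: 0.0
```

Request:
step_arm:
  deltas:
    - {"dx": 0,"dy": 0,"dz": -1,"roll": 0,"gripper": 1}
    - {"dx": 0,"dy": 0,"dz": -2,"roll": 0,"gripper": 1}
    - {"dx": 0,"dy": 0,"dz": -2,"roll": 0,"gripper": 1}
    - {"dx": 0,"dy": 0,"dz": -2,"roll": 0,"gripper": 1}

```text
clock: 8.0
ee_pos: [514.7, -10.6, 28.9]
tcp_rot: [[0.109, 0.994, -0.0], [0.994, -0.109, -0.0], [-0.0, -0.0, -1.0]]
wrist_force: [-0.6, -0.6, 0.1]
gripper_width: 0.005
gripper_force: 0.0
```

```bash
python3 - <<'E'
from h import *
s=get('side'); o=status.get_obs(); print(o['ee_pos'],o['wrist_force'])
cv2.imwrite('pics/s6.png',cv2.resize(s['image'][215:295,260:370,::-1],None,fx=7,fy=7,interpolation=cv2.INTER_NEAREST))
E
```

```text
[514.73088485 -10.62262311  28.92227816] [-0.22239031 -0.45041689  0.16749254]
```

View pics/s6.png

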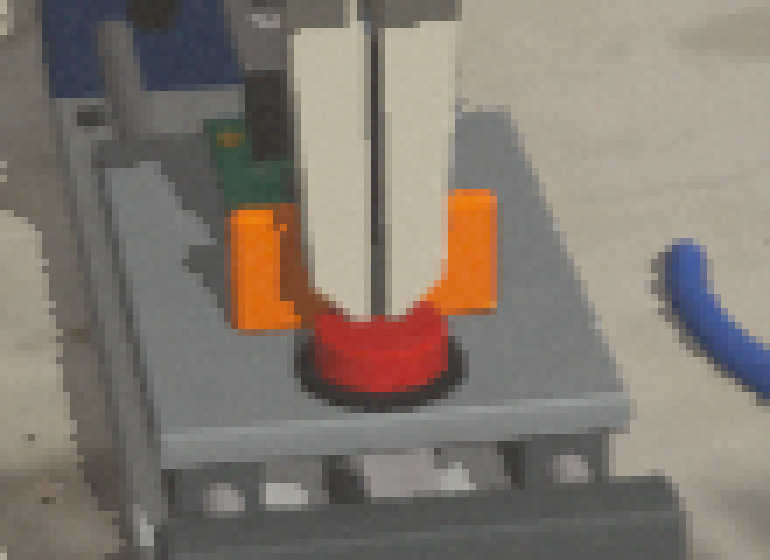

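The button shows only about 11 mm of height above the plate. It starts depressed about 6 mm on a tooth, with its top near 61, and the tip at crop (375,315) is just about touching it. Continuing in 1 mm steps.

Request:
step_arm:
  deltas:
    - {"dx": 0,"dy": 0,"dz": -1,"roll": 0,"gripper": 1}
    - {"dx": 0,"dy": 0,"dz": -1,"roll": 0,"gripper": 1}
    - {"dx": 0,"dy": 0,"dz": -1,"roll": 0,"gripper": 1}

```text
clock: 8.43
ee_pos: [514.7, -10.6, 27.9]
tcp_rot: [[0.109, 0.994, -0.0], [0.994, -0.109, -0.0], [-0.0, -0.0, -1.0]]
wrist_force: [0.8, -0.1, -0.2]
gripper_width: 0.003
gripper_force: 0.0
```

Request:
step_arm:
  deltas:
    - {"dx": 0,"dy": 0,"dz": -1,"roll": 0,"gripper": 1}
    - {"dx": 0,"dy": 0,"dz": -1,"roll": 0,"gripper": 1}
    - {"dx": 0,"dy": 0,"dz": -1,"roll": 0,"gripper": 1}

```text
clock: 8.8
ee_pos: [514.8, -10.6, 27.0]
tcp_rot: [[0.109, 0.994, 0.0], [0.994, -0.109, 0.0], [0.0, 0.0, -1.0]]
wrist_force: [-0.1, 0.4, 2.3]
gripper_width: 0.005
gripper_force: 1.6
```

Contact at a reported z of about 27.

Request:
step_arm:
  deltas:
    - {"dx": 0,"dy": 0,"dz": -1,"roll": 0,"gripper": 1}
    - {"dx": 0,"dy": 0,"dz": -1,"roll": 0,"gripper": 1}
    - {"dx": 0,"dy": 0,"dz": -1,"roll": 0,"gripper": 1}
    - {"dx": 0,"dy": 0,"dz": -1,"roll": 0,"gripper": 1}

```text
clock: 9.3
ee_pos: [514.8, -10.6, 26.0]
tcp_rot: [[0.109, 0.994, 0.0], [0.994, -0.109, -0.0], [-0.0, 0.0, -1.0]]
wrist_force: [0.5, -0.2, 3.9]
gripper_width: 0.009
gripper_force: 2.1
```

Request:
step_arm:
  deltas:
    - {"dx": 0,"dy": 0,"dz": -1,"roll": 0,"gripper": 1}
    - {"dx": 0,"dy": 0,"dz": -1,"roll": 0,"gripper": 1}
    - {"dx": 0,"dy": 0,"dz": -1,"roll": 0,"gripper": 1}
    - {"dx": 0,"dy": 0,"dz": -1,"roll": 0,"gripper": 1}

```text
clock: 9.8
ee_pos: [514.8, -10.6, 24.9]
tcp_rot: [[0.109, 0.994, 0.0], [0.994, -0.109, -0.0], [-0.0, 0.0, -1.0]]
wrist_force: [0.1, 0.2, 4.3]
gripper_width: 0.003
gripper_force: 2.2
```

The spring force is ambiguous, so I'll find the button's bottom as a reference and then back off.

Request:
step_arm:
  deltas:
    - {"dx": 0,"dy": 0,"dz": -1.5,"roll": 0,"gripper": 1}
    - {"dx": 0,"dy": 0,"dz": -1.5,"roll": 0,"gripper": 1}
    - {"dx": 0,"dy": 0,"dz": -1.5,"roll": 0,"gripper": 1}

```text
clock: 10.18
ee_pos: [514.8, -10.6, 23.4]
tcp_rot: [[0.109, 0.994, 0.0], [0.994, -0.109, -0.0], [-0.0, 0.0, -1.0]]
wrist_force: [-1.3, -0.6, 5.4]
gripper_width: 0.005
gripper_force: 2.4
```

Request:
step_arm:
  deltas:
    - {"dx": 0,"dy": 0,"dz": -1,"roll": 0,"gripper": 1}
    - {"dx": 0,"dy": 0,"dz": -1,"roll": 0,"gripper": 1}
    - {"dx": 0,"dy": 0,"dz": -1,"roll": 0,"gripper": 1}

```text
clock: 10.55
ee_pos: [514.8, -10.6, 22.4]
tcp_rot: [[0.109, 0.994, 0.0], [0.994, -0.109, -0.0], [-0.0, 0.0, -1.0]]
wrist_force: [-0.4, 1.0, 4.0]
gripper_width: 0.005
gripper_force: 2.5
```

Request:
step_arm:
  deltas:
    - {"dx": 0,"dy": 0,"dz": -1,"roll": 0,"gripper": 1}
    - {"dx": 0,"dy": 0,"dz": -1,"roll": 0,"gripper": 1}
    - {"dx": 0,"dy": 0,"dz": -1,"roll": 0,"gripper": 1}

```text
clock: 10.92
ee_pos: [514.8, -10.6, 21.6]
tcp_rot: [[0.109, 0.994, 0.0], [0.994, -0.109, 0.0], [0.0, 0.0, -1.0]]
wrist_force: [-0.4, -0.4, 7.7]
gripper_width: 0.007
gripper_force: 3.7
```

Request:
step_arm:
  deltas:
    - {"dx": 0,"dy": 0,"dz": -1,"roll": 0,"gripper": 1}
    - {"dx": 0,"dy": 0,"dz": -1,"roll": 0,"gripper": 1}
    - {"dx": 0,"dy": 0,"dz": -1,"roll": 0,"gripper": 1}

```text
clock: 11.3
ee_pos: [514.8, -10.6, 21.4]
tcp_rot: [[0.109, 0.994, 0.001], [0.994, -0.109, 0.001], [0.001, 0.001, -1.0]]
wrist_force: [-3.0, 0.6, 20.7]
gripper_width: 0.005
gripper_force: 10.2
```

The button bottoms at about 21.6, so contact began at about 5.5 mm of travel. I'll hold at 23.4, about 9 mm down, and push along (0.11, 0.994).

Request:
step_arm:
  deltas:
    - {"dx": 0,"dy": 0,"dz": 3,"roll": 0,"gripper": 1}
    - {"dx": 0,"dy": 0,"dz": 3,"roll": 0,"gripper": 1}
    - {"dx": 0.2,"dy": 2,"dz": 3,"roll": 0,"gripper": 1}
    - {"dx": 0.4,"dy": 4,"dz": 3,"roll": 0,"gripper": 1}
    - {"dx": 0.8,"dy": 7,"dz": 3,"roll": 0,"gripper": 1}
    - {"dx": 1.1,"dy": 10,"dz": 3,"roll": 0,"gripper": 1}
    - {"dx": 1.6,"dy": 14,"dz": 3,"roll": 0,"gripper": 1}
    - {"dx": 2.0,"dy": 18,"dz": 3,"roll": 0,"gripper": 1}
    - {"dx": 2.4,"dy": 22,"dz": 3,"roll": 0,"gripper": 1}
    - {"dx": 2.9,"dy": 26,"dz": 3,"roll": 0,"gripper": 1}
    - {"dx": 3.3,"dy": 30,"dz": 3,"roll": 0,"gripper": 1}
    - {"dx": 3.7,"dy": 34,"dz": 3,"roll": 0,"gripper": 1}

```text
clock: 12.8
ee_pos: [518.7, 23.6, 23.5]
tcp_rot: [[0.109, 0.994, 0.0], [0.994, -0.109, -0.0], [-0.0, 0.0, -1.0]]
wrist_force: [1.3, -0.7, 5.4]
gripper_width: 0.008
gripper_force: 2.4
```

Button force is steady at 5.4 N with little drag, so the carriage is sliding. Continuing.

Request:
step_arm:
  deltas:
    - {"dx": 0.4,"dy": 4,"dz": 0,"roll": 0,"gripper": 1}
    - {"dx": 0.9,"dy": 8,"dz": 0,"roll": 0,"gripper": 1}
    - {"dx": 1.3,"dy": 12,"dz": 0,"roll": 0,"gripper": 1}
    - {"dx": 1.7,"dy": 16,"dz": 0,"roll": 0,"gripper": 1}
    - {"dx": 2.2,"dy": 20,"dz": 0,"roll": 0,"gripper": 1}
    - {"dx": 2.6,"dy": 24,"dz": 0,"roll": 0,"gripper": 1}
    - {"dx": 3.1,"dy": 28,"dz": 0,"roll": 0,"gripper": 1}
    - {"dx": 3.5,"dy": 32,"dz": 0,"roll": 0,"gripper": 1}
    - {"dx": 3.9,"dy": 36,"dz": 0,"roll": 0,"gripper": 1}
    - {"dx": 4.4,"dy": 40,"dz": 0,"roll": 0,"gripper": 1}
    - {"dx": 4.8,"dy": 44,"dz": 0,"roll": 0,"gripper": 1}
    - {"dx": 4.8,"dy": 44,"dz": 0,"roll": 0,"gripper": 1}

```text
clock: 14.3
ee_pos: [523.3, 68.0, 23.4]
tcp_rot: [[0.108, 0.994, 0.0], [0.994, -0.108, 0.0], [0.0, 0.0, -1.0]]
wrist_force: [3.9, -0.3, 5.4]
gripper_width: 0.007
gripper_force: 2.4
```

```bash
python3 - <<'E'
from h import *
o=status.get_obs(); print(o['ee_pos'],o['wrist_force'])
s=get('side'); w=get('wrist')
a=cv2.resize(w['image'][60:330,180:450,::-1],(400,400)); b=cv2.resize(s['image'][180:300,250:370,::-1],(400,400),interpolation=2)
cv2.imwrite('pics/ws7.png',np.hstack([a,b]))
E
```

```text
[523.30622073  68.02881372  23.41359252] [ 3.90240846 -0.32714062  5.40021498]
```

View pics/ws7.png

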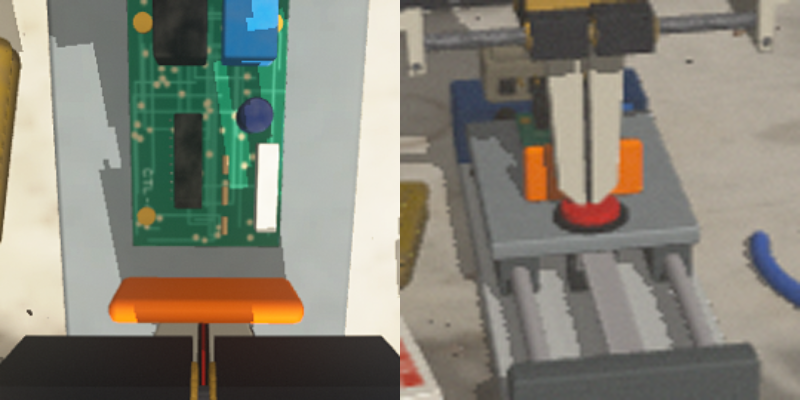

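The button is held down and the fingers are against the tab, at crop (590,180) in the side view. The carriage has moved about 75 mm. There is some lateral force, so I'll bias +x slightly and keep going.

Request:
step_arm:
  deltas:
    - {"dx": 0.8,"dy": 3,"dz": 0,"roll": 0,"gripper": 1}
    - {"dx": 1.2,"dy": 6,"dz": 0,"roll": 0,"gripper": 1}
    - {"dx": 1.7,"dy": 9,"dz": 0,"roll": 0,"gripper": 1}
    - {"dx": 2.1,"dy": 12,"dz": 0,"roll": 0,"gripper": 1}
    - {"dx": 2.6,"dy": 15,"dz": 0,"roll": 0,"gripper": 1}
    - {"dx": 3.0,"dy": 18,"dz": 0,"roll": 0,"gripper": 1}
    - {"dx": 3.4,"dy": 20,"dz": 0,"roll": 0,"gripper": 1}
    - {"dx": 3.4,"dy": 20,"dz": 0,"roll": 0,"gripper": 1}

```text
clock: 15.4
ee_pos: [525.7, 87.9, 23.2]
tcp_rot: [[0.108, 0.994, -0.002], [0.994, -0.108, 0.0], [0.0, -0.002, -1.0]]
wrist_force: [-3.1, 0.6, 4.7]
gripper_width: 0.005
gripper_force: 2.4
```

Request:
step_arm:
  deltas:
    - {"dx": 0,"dy": 3,"dz": 0,"roll": 0,"gripper": 1}
    - {"dx": 0.2,"dy": 6,"dz": 0,"roll": 0,"gripper": 1}
    - {"dx": 0.6,"dy": 9,"dz": 0,"roll": 0,"gripper": 1}
    - {"dx": 0.9,"dy": 12,"dz": 0,"roll": 0,"gripper": 1}
    - {"dx": 0.9,"dy": 12,"dz": 0,"roll": 0,"gripper": 1}

```text
clock: 16.02
ee_pos: [527.5, 96.0, 23.5]
tcp_rot: [[0.112, 0.994, 0.0], [0.994, -0.112, -0.003], [-0.003, 0.001, -1.0]]
wrist_force: [-2.6, -13.3, 7.3]
gripper_width: 0.005
gripper_force: 8.0
```

Request:
step_arm:
  deltas:
    - {"dx": 0.3,"dy": 3,"dz": 0,"roll": 0,"gripper": 1}
    - {"dx": 0.7,"dy": 6,"dz": 0,"roll": 0,"gripper": 1}
    - {"dx": 1.0,"dy": 9,"dz": 0,"roll": 0,"gripper": 1}
    - {"dx": 1.0,"dy": 9,"dz": 0,"roll": 0,"gripper": 1}

```text
clock: 16.52
ee_pos: [527.5, 95.9, 23.5]
tcp_rot: [[0.12, 0.993, -0.001], [0.993, -0.12, -0.012], [-0.012, 0.001, -1.0]]
wrist_force: [-5.3, -40.5, 13.4]
gripper_width: 0.004
gripper_force: 24.0
```

It is hard against the stop at y=96 with the button still held. Next I relax the push to a light preload and then lift off.

Request:
step_arm:
  deltas:
    - {"dx": -1.0,"dy": -6,"dz": 0,"roll": 0,"gripper": 1}
    - {"dx": -1.3,"dy": -11,"dz": 0,"roll": 0,"gripper": 1}
    - {"dx": -1.3,"dy": -11,"dz": 0,"roll": 0,"gripper": 1}
    - {"dx": -1.3,"dy": -11,"dz": 0,"roll": 0,"gripper": 1}

```text
clock: 17.02
ee_pos: [527.6, 96.0, 23.5]
tcp_rot: [[0.11, 0.994, 0.001], [0.994, -0.11, -0.001], [-0.001, 0.001, -1.0]]
wrist_force: [-2.5, -7.7, 5.0]
gripper_width: 0.006
gripper_force: 5.4
```

Request:
step_arm:
  deltas:
    - {"dx": 0,"dy": 0,"dz": 3,"roll": 0,"gripper": 1}
    - {"dx": 0,"dy": 0,"dz": 6,"roll": 0,"gripper": 1}
    - {"dx": 0,"dy": 0,"dz": 10,"roll": 0,"gripper": 1}
    - {"dx": 0,"dy": 0,"dz": 14,"roll": 0,"gripper": 1}
    - {"dx": 0,"dy": -3,"dz": 17,"roll": 0,"gripper": 1}
    - {"dx": 0,"dy": -5,"dz": 30,"roll": 0,"gripper": 1}
    - {"dx": 0,"dy": -6,"dz": 60,"roll": 0,"gripper": 1}
    - {"dx": 0,"dy": -6,"dz": 100,"roll": 0,"gripper": 1}
    - {"dx": 0,"dy": -20,"dz": 140,"roll": 0,"gripper": 1}
    - {"dx": 0,"dy": -40,"dz": 180,"roll": 0,"gripper": 1}
    - {"dx": 0,"dy": -40,"dz": 180,"roll": 0,"gripper": 1}
    - {"dx": 0,"dy": -40,"dz": 180,"roll": 0,"gripper": 1}

```text
clock: 18.52
ee_pos: [527.1, 58.2, 203.5]
tcp_rot: [[0.108, 0.994, 0.0], [0.994, -0.108, 0.001], [0.001, 0.0, -1.0]]
wrist_force: [-0.2, 0.6, 0.7]
gripper_width: 0.008
gripper_force: 0.0
```

```bash
python3 - <<'E'
from h import *
o=status.get_obs(); print(o['clock'],o['ee_pos'],o['wrist_force'])
w=get('wrist'); s=get('side')
c,st,mm=blob(w,(6,170,120),(20,255,255),(250,100,400,260)); vv,uu=np.nonzero(mm)
print('tab',onplane(w,cv2.boxPoints(cv2.minAreaRect(np.c_[uu,vv].astype(np.float32))),80).round(1).tolist())
a=cv2.resize(w['image'][:300,200:450,::-1],(375,450)); b=cv2.resize(s['image'][180:310,250:372,::-1],(422,450),interpolation=2)
cv2.imwrite('pics/ws8.png',np.hstack([a,b]))
E
```

```text
18.525 [527.0688419   58.20861682 203.52119439] [-0.21053     0.59876655  0.74017616]
tab [[499.0, 106.4, 80.0], [500.1, 114.6, 80.0], [557.5, 108.4, 80.0], [556.8, 100.2, 80.0]]
```

View pics/ws8.png

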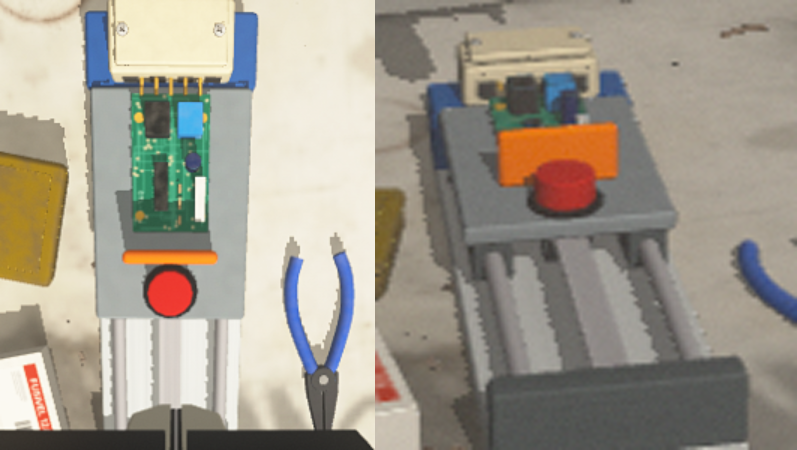

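The plate sits flush against the blue stop at crop (170,88), with the board's pins in the socket. The button is visibly taller than at the start, so it is back up, and the loose items have not moved. Handing in.

```bash
python3 -c "
from plant import robot; print(robot.close_job())"
```

```text
the job is handed in; nothing more can be done
None
```

The carriage was pushed home against the blue stop in one go with the button held, the button is back up and locking it there, the board and loose items were left untouched, and the job is handed in (no verdict was returned).

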